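# Set out the parts and tool for a drive overhaul on the mat

## Task

Set out the overhaul job on the black mat, using the things lying on the open bench just to the left of it, each inside its white outline: the toothed gear in the circle in front of the universal joint, the bearing in the circle in front of the tester that stands behind the mat, and the brown carton in the rectangle between those two, square to the mat. Set the white carton centred and square on top of the brown one, and lay the screwdriver in the long outline in front of the brown carton. Everything ends lying flat and let go.

Things in the scene. Friction and masses are not known exactly. Their poses are not given: they have to be found in the camera images.
- mat: Black mat, white outlines, 210x280x3 mm, fixed. Origin: centre of its underside; x away from the robot, y left, turned a little. Outline centres (x, y) in its frame, mm: circles 68 mm wide at (35, 95) and (35, -95); between them a rectangle 70 (x) by 85 (y) at (35, 0); long outline 35 (x) by 172 (y) at (-55, 0), nearest the robot. Outlines lie on its top. 'In front' = towards the robot.
- yoke: Universal joint, a grey steel forging, 70x165x52 mm, lying on the bench with its length (own y) pointing away from the robot. It lies straight behind one of the two circles, 165 mm farther along the mat's x: sometimes the left one, sometimes the right. Fixed. Origin: centre of its underside.
- tester: Coil tester: grey case with light top, black knob and toggle, 66x90x73 mm, on the bench straight behind the other circle, 165 mm farther along the mat's x. Fixed. Origin: centre of its underside; x away from the robot.
- gear_mid (a point): Toothed steel gear, loose, 0.35 kg, lying flat: toothed rim 56 mm in diameter and 16 mm high, with a round hub 30 mm in diameter on top of it reaching 28 mm. The point is on its axis, 14 mm above its underside; z up along the axis. Can be gripped across the rim.
- bearing_mid (a point): Ball bearing, steel grey, loose, 0.14 kg, lying flat: a smooth ring 52 mm in diameter and 15 mm high, grip the outer race. It lies near the gear and cartons, left of the mat (a like one at the bench's far left end is not meant). The point is on its axis, 7.5 mm above its underside; z up.
- brown_carton_mid (a point): Brown cardboard carton, loose, 0.12 kg, closed and solid: 60 (its x) x 75 (its y) x 45 mm high. The point is its centre, half-way up. To go in the rectangle its x axis lies along the mat's x.
- white_carton_mid (a point): White carton, the smallest, loose, 0.12 kg, closed and solid: 50 (its x) x 60 (its y) x 22 mm high. The point is its centre, half-way up. On top of the brown carton its x axis lies along the brown one's x.
- driver_mid (a point): Screwdriver, red handle, bright blade, 0.07 kg, lying, 160 mm long along its own y. Point: half-way along it, 12.5 mm above its underside. The handle, 25 mm thick, runs from -5 to +80 mm along its y (grip it at +35 mm, near the centre of mass); the thin blade runs to -80 mm. Either way round in the long outline is right.
Mind the look-alikes: they are no part of the job. Leave any orange look-alike of the part that bears brown_carton_mid alone. Leave any yellow look-alike of the part that bears gear_mid alone.

How it is judged (in metres and radians):
At the end, for the whole second after the job is handed in: Each thing at the centre of its outline within 13 mm (screwdriver 15 mm along it); cartons and screwdriver square within 0.2 rad; white carton on the brown one, centres within 12 mm, square within 0.2 rad; cartons, gear and bearing flat within 0.12 rad; all resting and released for a second (((y of yoke in the frame of mat above 0 m and x of gear_mid in the frame of mat between 0.022 and 0.048 m and y of gear_mid in the frame of mat between 0.082 and 0.108 m and x of bearing_mid in the frame of mat between 0.022 and 0.048 m and y of bearing_mid in the frame of mat between -0.108 and -0.082 m) or (y of yoke in the frame of mat below 0 m and x of gear_mid in the frame of mat between 0.022 and 0.048 m and y of gear_mid in the frame of mat between -0.108 and -0.082 m and x of bearing_mid in the frame of mat between 0.022 and 0.048 m and y of bearing_mid in the frame of mat between 0.082 and 0.108 m)) and x of brown_carton_mid in the frame of mat between 0.022 and 0.048 m and y of brown_carton_mid in the frame of mat between -0.013 and 0.013 m and angle between the x axis of brown_carton_mid and the x axis of mat, either way round below 0.2 rad and horizontal distance between white_carton_mid and brown_carton_mid below 0.012 m and z of white_carton_mid in the frame of brown_carton_mid between 0.0285 and 0.0385 m and angle between the x axis of white_carton_mid and the x axis of brown_carton_mid, either way round below 0.2 rad and x of driver_mid in the frame of mat between -0.068 and -0.042 m and y of driver_mid in the frame of mat between -0.015 and 0.015 m and angle between the y axis of driver_mid and the y axis of mat, either way round below 0.2 rad and angle between each of gear_mid, bearing_mid, brown_carton_mid, white_carton_mid's own z axis and vertical below 0.12 rad and z of gear_mid in the frame of mat between 0.012 and 0.022 m and z of bearing_mid in the frame of mat between 0.0055 and 0.0155 m and z of brown_carton_mid in the frame of mat between 0.0205 and 0.0305 m and z of driver_mid in the frame of mat between 0.0075 and 0.0235 m); the robot touches nothing.
It also fails if it takes over 136 s, if anything falls off the work surface, if the arm or the gripper's body presses on something with over 40 N, if the wrist force passes 120 N, or if a joint passes its speed limit or range.

## Robot

A 6-joint arm with a two-finger parallel gripper is mounted at the origin on a cart in front of the work surface, level with it; the furniture and walls round the work are solid. World frame = base frame: x ahead of the robot, y to its left, z up, the work surface at z = 0. Lengths are in mm, angles in degrees, forces in N, time in s.
With the tool pointing down it reaches from about 350 to 850 mm from the base axis. Payload 8.1 kg.
Tool frame: the origin (TCP) lies at the very end of the fingers, on their centre line; the grasp point (between the pads) lies 19 mm behind it; z points along the fingers, y is the direction in which the jaws open and shut (so a half turn about z gives the same grasp; the last joint's range is limited). The gripper opens to 85 mm and grips with 20 to 120 N. Pads are 22 mm wide; open, the fingers measure 114 mm over their backs; the gripper's body (76 mm by 85 mm) begins 54 mm behind the grasp point. The pads swing forward as they close: fully open they stand 13 mm farther back than shut.
Start: joints at [64.091, 7.471, 85.268, -0, 87.261, -4.893], TCP at [215.157, 560.101, 231.292] pointing down, gripper open.
Joint ranges: [-169.43, 169.43], [-51.17, 129.36], [1.28, 143.12], [-76.62, 256.62], [0, 156.53], [-152.29, 152.29]. Speed limits (degrees/s): [136.94, 136.94, 159.86, 180, 180, 180].

## Interface

Orientations are given as [roll, pitch, yaw] about the fixed x, y, z axes, in that order (R = Rz(yaw) Ry(pitch) Rx(roll)).
In Python, from bench import r, eyes gives the robot as it stands. The module is installed in compiled form; this text tells all that it offers.
- The arm moves only by the tool play_rows, never from a script. Its argument "deltas" is a list of rows, each a list of 3 entries, a list of its own where there are three numbers: the shift along the tool's x, y, z in m, then the turn, a rotation vector about the tool's x, y, z in rad, then the closure, from 0 (fully open) to 1 (shut). A call has 1 to 8 rows; each row shifts and turns the pose as measured when the row begins, along the tool's axes as they then stand; what a row does not reach is not made up. A row lasts 1/8 s, in which the tool goes at most 62.5 mm and 10.7 degrees, less where a joint would pass 70% of its speed; a pose out of reach is approached as far as the arm can. A call with a gripper value outside its range is refused whole. The fingers move at their own pace and stop on an object; "force" is the grip in N (left out, the last holds). Time passes only in rows, so rows that do not move let the fingers close. It gives the time, the measured TCP pose, the force and the opening at its end, in the units of the state.
- r.sense(): the state, without advancing time (a new reading comes with each control period).
- eyes.snapshot(name): name is "side" or "top"; returns the picture (384x512x3 uint8, red, green, blue); there is no depth.
- eyes.get_calibration(name): a dict with "mtx" (3x3 intrinsics, pixels), "R" (3x3) and "t" (3): a world point X has camera coordinates R X + t. Camera axes: x right, y down, z forward; pixel columns grow to the right and rows downward; lengths in mm; the calibration is good to about 2 mm. A picture is of the moment at which its call begins. get_calibration takes no time and is no camera call.
- r.hand_in(): hands the job in, once; it reports no verdict.
The state is a dict: "time": time; "joint_pos": joint angles; "qd": joint speeds; "joint_efforts": joint torques, N m; "tool_pos": TCP position; "tcp_rot": TCP orientation; "ft_force": force on the tool from outside, world axes, zero at the start; "wrist_torque": the same for the moment, N m; "finger_gap": finger opening in mm.
Only numpy, scipy, OpenCV 4.12 (cv2) and the standard library are available. Lean on these libraries where they do the work, as an engineer would, in place of code of your own. Each camera call takes 0.05 s, during which the arm holds its last target. There are 200 camera calls.

## Working session

There is one attempt and no reset: what is moved stays moved. The work goes in short steps, Python scripts to look and compute and a tool call to move; the robot and the scene stay as the last step left them, time stands still between calls to the robot, and variables do not carry over. Pictures are saved under pics/ and viewed, about 12 in all and at most 16, crops included, and the job is handed in when it is done.

Besides the shell and the picture viewer there is one more tool, called after ">>>" by a JSON object that holds its "name" and its "arguments", one argument or row to a line. play_rows: Moves the arm, as the interface text tells. Its arguments: {"type":"object","properties":{"deltas":{"type":"array"},"force":{"type":"number"}},"required":["deltas"]}

```bash
mkdir -p pics; python3 - <<'E'
from bench import r, eyes
import cv2, numpy as np
for n in("top","side"):
    im=eyes.snapshot(n); cv2.imwrite(f"pics/{n}0.png",cv2.resize(im[:,:,::-1],(768,576),interpolation=cv2.INTER_CUBIC)); np.save(f"{n}0.npy",im)
    c=eyes.get_calibration(n); print(n,c["mtx"],c["R"],c["t"],-np.array(c["R"]).T@c["t"])
print(r.sense())
E
```

```text
top [[394.13401829   0.         252.18986339]
 [  0.         394.13401829 194.42415849]
 [  0.           0.           1.        ]] [[ 0.01156493 -0.99969463  0.02183825]
 [-0.99083687 -0.01439611 -0.1342946 ]
 [ 0.13456798 -0.02008503 -0.99070079]] [ 140.4627927   547.70375868 1262.8955032 ] [ 371.11534178  173.67000241 1321.63776761]
side [[398.22439372   0.         251.66799087]
 [  0.         398.22439372 193.86798275]
 [  0.           0.           1.        ]] [[ 0.83762108 -0.54590548  0.01944561]
 [-0.3515141  -0.56591774 -0.74577138]
 [ 0.4181253   0.61783842 -0.66591811]] [-386.96080071  312.23473081 1213.56001971] [ -73.53870977 -784.32885147 1048.51200316]
{'time': 0.1, 'joint_pos': array([ 6.40900040e+01,  7.50984467e+00,  8.53239550e+01,  1.94395397e-03,
        8.72626704e+01, -4.89404950e+00]), 'qd': array([-0.00752146, -0.08531235, -0.12140506,  0.03163182, -0.03177687,
        0.12312763]), 'joint_efforts': array([ 1.40235876e-03, -5.70947993e+01, -5.01941121e+01, -1.45142722e-04,
        8.19327281e-03,  1.13704289e-04]), 'tool_pos': array([214.93248717, 559.64135621, 230.35033263]), 'tcp_rot': array([-1.79904047e+02, -1.01646931e-02,  1.58983950e+02]), 'ft_force': array([-0.23238963,  0.05151098, -0.55322579]), 'wrist_torque': array([-0.00661759,  0.00955338,  0.00724208]), 'finger_gap': 85.09615617180752}
```

View pics/top0.png

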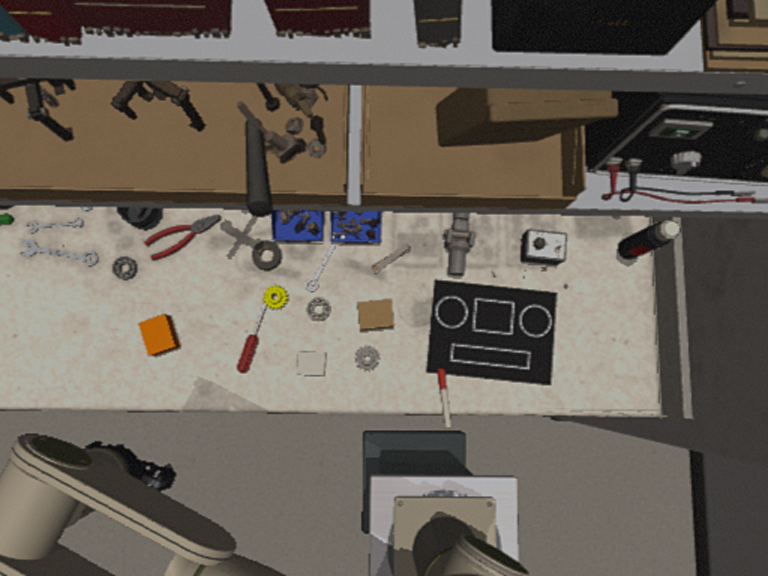

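View pics/side0.png

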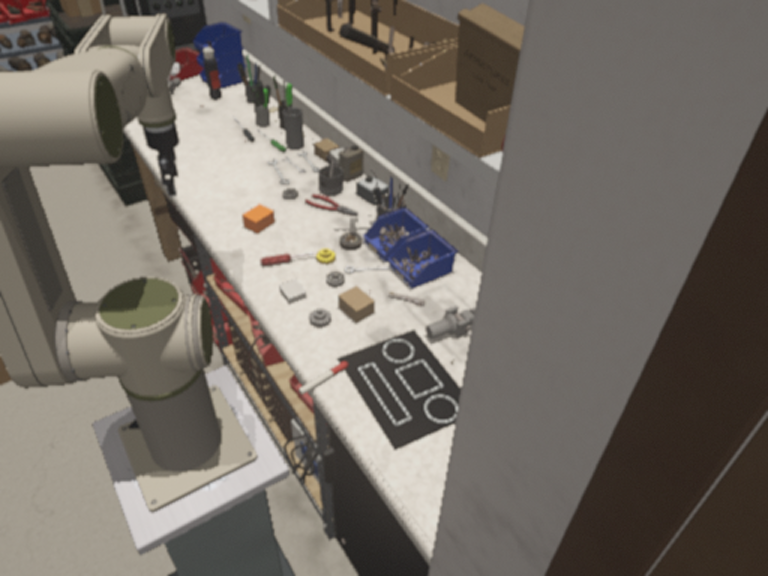

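```bash
cat > h.py <<'E'
import numpy as np, cv2
from bench import r, eyes
def cast(n,uv,z):
    c=eyes.get_calibration(n); R,t=np.array(c["R"]),np.array(c["t"])
    C=-R.T@t; d=np.c_[np.atleast_2d(uv),np.ones(len(np.atleast_2d(uv)))]@np.linalg.inv(c["mtx"]).T@R
    return C+d*((z-C[2])/d[:,2])[:,None]
def proj(n,X):
    c=eyes.get_calibration(n); p=np.array(c["mtx"])@(np.array(c["R"])@np.array(X,float)+c["t"]); return p[:2]/p[2]
def blobs(n,mask,roi,zt,amin=15):
    "components of mask in roi(u0,v0,u1,v1): min-area rect on plane z=zt, in mm"
    u0,v0,u1,v1=roi; m=np.zeros(mask.shape,np.uint8); m[v0:v1,u0:u1]=mask[v0:v1,u0:u1]
    k,l,s,c=cv2.connectedComponentsWithStats(m)
    for i in range(1,k):
        if s[i,4]<amin: continue
        v,u=np.where(l==i); P=cast(n,np.c_[u,v],zt)[:,:2]
        (cx,cy),(w,h),a=cv2.minAreaRect(P.astype(np.float32))
        e,V=np.linalg.eigh(np.cov(P.T)); ang=np.degrees(np.arctan2(V[1,1],V[0,1]))
        print(f"px {c[i].round(1)} n{s[i,4]} mean {P.mean(0).round(1)} rectc {cx:.1f},{cy:.1f} wh {w:.1f},{h:.1f} a {a:.1f} | pca {ang:.1f} len {np.sqrt(12*e).round(1)}")
E
python3 - <<'E'
from h import *
im=np.load("top0.npy"); cv2.imwrite("pics/c1.png",cv2.resize(im[180:260,150:380,::-1],None,fx=3.4,fy=3.4,interpolation=cv2.INTER_CUBIC))
hsv=cv2.cvtColor(im,cv2.COLOR_RGB2HSV); H,S,V=cv2.split(hsv)
print("bench",hsv[230,180],"white",hsv[242,207],"brown",hsv[210,250],"gear",hsv[238,245],"bearing",hsv[203,212])
roi=(150,180,282,262)
print("brown");blobs("top",((S>75)&(H>5)&(H<25)).astype(np.uint8),(230,190,270,230),45)
print("red");blobs("top",((S>120)&((H<6)|(H>172))).astype(np.uint8),(150,215,180,255),12)
print("grey gear");blobs("top",((V<165)).astype(np.uint8),(225,222,262,256),16)
print("bearing");blobs("top",((V<165)).astype(np.uint8),(195,190,226,220),15)
print("mat");blobs("top",(V<70).astype(np.uint8),(280,180,380,262),3,500)
E
```

```text
bench [ 35  19 175] white [ 18  27 173] brown [ 18 116 132] gear [ 23  25 182] bearing [27 28 90]
brown
px [249.9 209.4] n413 mean [495.3 154.7] rectc 495.7,154.8 wh 60.2,73.5 a 7.1 | pca 99.3 len [60.  72.9]
red
px [164.5 235.4] n165 mean [408.8 434.1] rectc 409.1,434.2 wh 22.5,81.1 a 72.5 | pca 162.5 len [22.1 79.6]
grey gear
px [244.3 238.4] n238 mean [401.9 171.5] rectc 401.7,170.8 wh 55.6,56.0 a 0.7 | pca -143.7 len [50.5 50.7]
bearing
px [207.5 191.8] n28 mean [555.4 296.5] rectc 554.6,296.6 wh 13.5,30.0 a 0.8 | pca 97.5 len [16.4 31.5]
px [212.  205.8] n201 mean [508.6 280.3] rectc 507.9,280.4 wh 53.6,53.1 a 1.3 | pca 117.8 len [50.4 51.4]
mat
px [327.5 222.3] n2983 mean [ 459.7 -107.1] rectc 465.0,-107.1 wh 277.1,207.2 a 84.6 | pca 83.8 len [232.1 301. ]
```

View pics/c1.png

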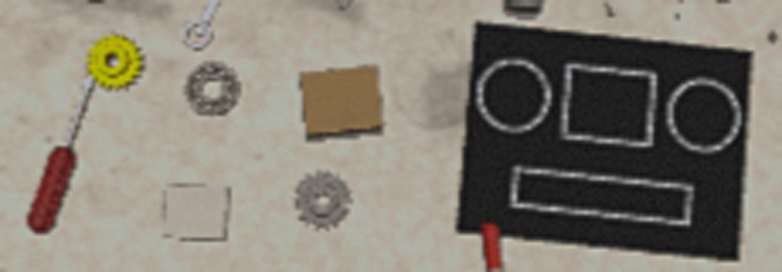

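```bash
cat >> h.py <<'E'
from scipy.spatial.transform import Rotation as Ro
def go(x,y,z,yaw):
    "tool-frame shift (m) now, and turn about tool z (rad), to reach the pose"
    s=r.sense(); R=Ro.from_euler("xyz",s["tcp_rot"],degrees=True)
    d=R.inv().apply(np.array([x,y,z])-s["tool_pos"])/1000
    rv=(R.inv()*Ro.from_euler("xyz",[180,0,yaw],degrees=True)).as_rotvec()
    print("t",round(s["time"],2),"pos",s["tool_pos"].round(1),"rot",s["tcp_rot"].round(1),"gap",round(s["finger_gap"],1),"F",s["ft_force"].round(1))
    print("shift",d.round(4),"turn",rv.round(3))
def mat(x,y):
    a=np.radians(MA); return np.array(MC)+[x*np.cos(a)-y*np.sin(a),x*np.sin(a)+y*np.cos(a)]
E
python3 - <<'E'
from h import *
im=np.load("top0.npy"); g=cv2.cvtColor(im,cv2.COLOR_RGB2GRAY)
# outlines on the mat
m=np.zeros(g.shape,np.uint8); m[185:255,288:368]=(g>95)[185:255,288:368]
blobs("top",m,(286,188,370,243),3,10)
# white carton: dark edge lines
b=cv2.GaussianBlur(g,(0,0),6).astype(int)-g
blobs("top",(b>10).astype(np.uint8),(192,228,224,256),22,6)
np.set_printoptions(linewidth=220); print(g[230:254,195:221])
E
```

```text
px [288.2 192.3] n13 mean [559.2  25.2] rectc 556.9,24.0 wh 3.4,34.2 a 90.0 | pca 176.9 len [ 3.9 41.2]
px [346.7 189.8] n211 mean [ 570.9 -174.4] rectc 566.2,-146.7 wh 20.6,194.8 a 0.9 | pca 87.8 len [ 16.3 174.1]
px [301.  207.8] n85 mean [507.  -18.1] rectc 506.5,-16.6 wh 67.7,71.3 a 0.8 | pca 97.2 len [79.8 87.4]
px [328.9 202.1] n52 mean [ 527.8 -112.8] rectc 523.7,-113.4 wh 89.2,25.4 a 86.2 | pca 86.2 len [ 28.7 121.4]
px [356.3 213.4] n91 mean [ 490.7 -205. ] rectc 491.4,-206.8 wh 70.6,70.8 a 44.9 | pca 86.5 len [81.7 86.4]
px [328.  217.9] n61 mean [ 474.4 -109.1] rectc 482.9,-109.8 wh 89.9,40.4 a 84.4 | pca 83.6 len [ 41.8 125.4]
px [326.6 232. ] n59 mean [ 427.  -103.8] rectc 426.9,-105.1 wh 175.4,4.0 a 85.0 | pca 84.8 len [  3.9 185.8]
px [309.2 239.6] n40 mean [401.  -44.9] rectc 397.6,-54.8 wh 89.5,26.1 a 68.9 | pca 77.5 len [ 20.3 102.2]
px [204.5 234. ] n12 mean [414.6 302. ] rectc 414.6,302.0 wh 0.0,35.9 a 0.7 | pca 90.7 len [ nan 40.8]
px [213.7 244.8] n43 mean [380.  271.1] rectc 376.8,273.4 wh 33.4,68.4 a 47.9 | pca 144.6 len [32.6 69.6]
px [197.7 240.5] n13 mean [
[... 2168 characters left out ...]
165 164 164 163 162 162 139 115 172 177 174 171]
 [173 174 171 170 175 174 172 153 113 108 121 105 102 100 101  96  99 102 108 112 110 123 171 176 175 173]
 [174 171 174 175 173 172 171 168 168 172 176 175 175 173 174 175 173 174 175 175 171 169 173 174 175 171]
 [174 173 172 176 173 169 167 168 170 173 175 176 176 172 173 177 175 177 175 175 173 169 170 172 173 173]
 [174 173 176 178 174 171 169 170 170 173 173 175 172 169 173 173 177 172 169 170 169 170 171 175 173 173]]h.py:18: RuntimeWarning: invalid value encountered in sqrt
  print(f"px {c[i].round(1)} n{s[i,4]} mean {P.mean(0).round(1)} rectc {cx:.1f},{cy:.1f} wh {w:.1f},{h:.1f} a {a:.1f} | pca {ang:.1f} len {np.sqrt(12*e).round(1)}")
```

```bash
cat >> h.py <<'E'
MC,MA=(464.5,-107.8),-5.1
E
python3 - <<'E'
from h import *
print("white",cast("top",[[207.3,242],[198,242],[216.3,242],[207.3,234.2],[207.3,249.7]],22).round(1))
for n,p in dict(gear=(35,95),brown=(35,0),bearing=(35,-95),drv=(-55,0),grip=(-55,35)).items(): print(n,mat(*p).round(1))
print("driver grip",(np.array([409,434.2])+2.5*np.array([np.cos(.305),-np.sin(.305)])).round(1))
go(402,171,120,174.6)
E
```

```text
white [[388.7 292.2  22. ]
 [388.3 322.5  22. ]
 [389.  262.8  22. ]
 [414.  292.9  22. ]
 [363.8 291.5  22. ]]
gear [507.8 -16.3]
brown [ 499.4 -110.9]
bearing [ 490.9 -205.5]
drv [ 409.7 -102.9]
grip [412.8 -68. ]
driver grip [411.4 433.4]
t 0.1 pos [214.9 559.6 230.4] rot [-179.9   -0.   159. ] gap 85.1 F [-0.2  0.1 -0.6]
shift [-0.314  -0.2955  0.1108] turn [-0.002 -0.    -0.273]
```

>>> {"name": "play_rows", "arguments": {
  "deltas": [
    [[-0.039,-0.037,0.009],[0,0,0],0],
    [[-0.039,-0.037,0.009],[0,0,0],0],
    [[-0.039,-0.037,0.009],[0,0,0],0],
    [[-0.039,-0.037,0.009],[0,0,0],0],
    [[-0.039,-0.037,0.009],[0,0,0],0],
    [[-0.039,-0.037,0.009],[0,0,0],0],
    [[-0.039,-0.037,0.009],[0,0,0],0],
    [[-0.039,-0.037,0.009],[0,0,0],0]
  ]
}}

```text
time: 1.1
tool_pos: [402.4, 162.1, 153.8]
tcp_rot: [-179.8, -0.1, 159.4]
ft_force: [0.8, 0.3, -0.0]
finger_gap: 85.5
```

>>> {"name": "play_rows", "arguments": {
  "deltas": [
    [[0,0,0],[0,0,-0.14],0],
    [[0,0,0],[0,0,-0.14],0]
  ]
}}

```text
time: 1.35
tool_pos: [402.9, 157.5, 152.2]
tcp_rot: [-179.7, -0.2, 175.4]
ft_force: [0.6, 0.1, -0.7]
finger_gap: 85.3
```

```bash
python3 -c "
from h import *
go(402,171,20,174.6)"
```

```text
t 1.35 pos [402.9 157.5 152.2] rot [-179.7   -0.2  175.4] gap 85.3 F [ 0.6  0.1 -0.7]
shift [0.0014 0.0141 0.1321] turn [-0.005 -0.004  0.014]
```

>>> {"name": "play_rows", "arguments": {
  "deltas": [
    [[0.001,0.014,0],[0,0,0.014],0],
    [[0,0,0.04],[0,0,0],0],
    [[0,0,0.04],[0,0,0],0],
    [[0,0,0.035],[0,0,0],0],
    [[0,0,0],[0,0,0],0]
  ]
}}

```text
time: 1.98
tool_pos: [402.0, 170.3, 33.7]
tcp_rot: [-179.7, -0.3, 174.6]
ft_force: [-0.3, -0.6, 0.3]
finger_gap: 85.5
```

```bash
python3 -c "
from h import *
go(402,171,0,174.6)
im=eyes.snapshot('top'); cv2.imwrite('pics/d1.png',cv2.resize(im[180:260,170:300,::-1],None,fx=5,fy=5,interpolation=cv2.INTER_CUBIC))
im=eyes.snapshot('side'); cv2.imwrite('pics/d2.png',cv2.resize(im[150:240,150:290,::-1],None,fx=5,fy=5,interpolation=cv2.INTER_CUBIC))
"
```

```text
t 1.98 pos [402.  170.3  33.7] rot [-179.7   -0.3  174.6] gap 85.5 F [-0.3 -0.6  0.3]
shift [-0.0001  0.0008  0.0337] turn [-0.006 -0.005  0.   ]
```

View pics/d2.png

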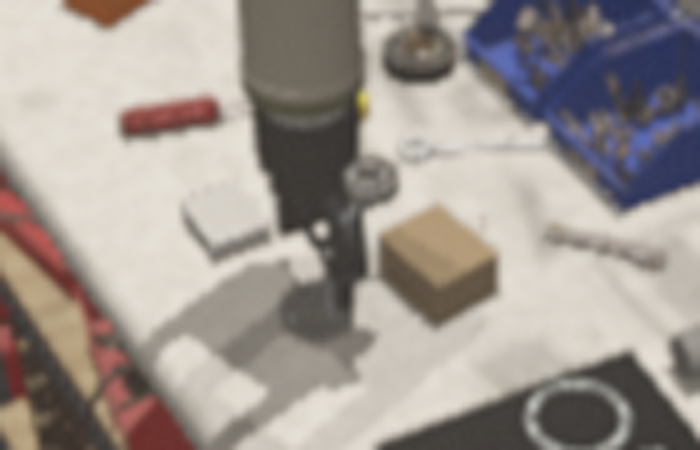

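>>> {"name": "play_rows", "arguments": {
  "deltas": [
    [[0,0.001,0.018],[0.003,0.003,0],0],
    [[0,0,0.012],[0,0,0],0],
    [[0,0,0.003],[0,0,0],0.1],
    [[0,0,0],[0,0,0],0.2],
    [[0,0,0],[0,0,0],0.5],
    [[0,0,0],[0,0,0],0.5],
    [[0,0,0],[0,0,0],0.5]
  ],
  "force": 40
}}

```text
time: 2.95
tool_pos: [415.4, 175.1, 15.3]
tcp_rot: [180.0, 0.9, 174.6]
ft_force: [0.8, 0.3, -0.1]
finger_gap: 42.7
```

```bash
python3 -c "
from h import *
go(402,171,100,174.6)"
```

```text
t 2.95 pos [415.4 175.1  15.3] rot [180.    0.9 174.6] gap 42.7 F [ 0.8  0.3 -0.1]
shift [ 0.0116 -0.0053 -0.0849] turn [0.001 0.016 0.001]
```

>>> {"name": "play_rows", "arguments": {
  "deltas": [
    [[0,0,0],[0,0,0],0],
    [[0,0,0],[0,0,0],0],
    [[0,0,0],[0,0,0],0],
    [[0,0,-0.04],[0,0,0],0],
    [[0,0,-0.05],[0,0,0],0],
    [[0.05,0,-0.05],[0,0,0],0],
    [[0.05,0,0],[0,0,0],0],
    [[0.05,0,0],[0,0,0],0]
  ]
}}

```text
time: 3.95
tool_pos: [267.0, 187.7, 150.3]
tcp_rot: [-179.9, 0.7, 174.4]
ft_force: [-0.1, 0.2, 1.1]
finger_gap: 85.4
```

```bash
python3 -c "
from h import *
go(402,171,100,174.6)
im=eyes.snapshot('top'); np.save('top1.npy',im)
cv2.imwrite('pics/d3.png',cv2.resize(im[180:260,170:300,::-1],None,fx=5,fy=5,interpolation=cv2.INTER_CUBIC))
V=im.max(2)
blobs('top',((V<165)).astype(np.uint8),(225,222,268,256),16)
"
```

```text
t 3.95 pos [267.  187.7 150.3] rot [-179.9    0.7  174.4] gap 85.4 F [-0.1  0.2  1.1]
shift [-0.1354 -0.0034  0.0518] turn [-0.001  0.011 -0.003]
px [244.5 238. ] n238 mean [403.3 170.8] rectc 403.4,170.9 wh 52.4,56.0 a 0.7 | pca 87.3 len [49.3 51.9]
px [254.  251.1] n204 mean [360.9 139.2] rectc 367.7,147.3 wh 39.0,95.0 a 0.6 | pca 100.6 len [33.1 77.9]
```

View pics/d3.png

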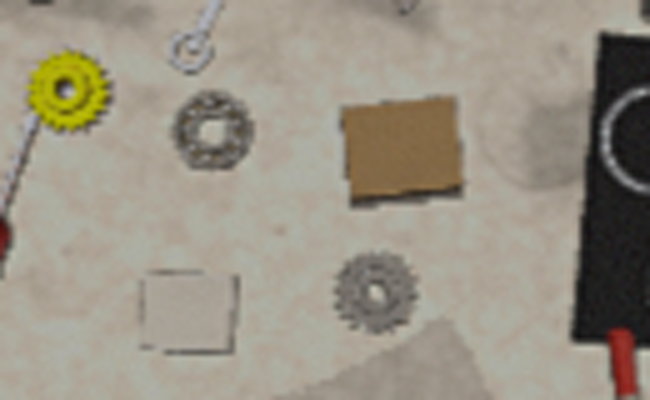

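>>> {"name": "play_rows", "arguments": {
  "deltas": [
    [[-0.045,0,0],[0,0,0],0.15],
    [[-0.045,0,0],[0,0.005,0],0.15],
    [[-0.045,-0.003,0],[0,0.005,0],0.15],
    [[0,0,0.04],[0,0,0],0.15],
    [[0,0,0.04],[0,0,0],0.15],
    [[0,0,0.04],[0,0,0],0.15],
    [[0,0,0],[0,0,0],0.15]
  ]
}}

```text
time: 4.88
tool_pos: [401.3, 172.5, 29.2]
tcp_rot: [179.9, 0.2, 174.7]
ft_force: [-0.2, 0.4, 0.2]
finger_gap: 72.8
```

```bash
python3 -c "
from h import *
go(403.3,171,0,174.6)"
```

```text
t 4.88 pos [401.3 172.5  29.2] rot [179.9   0.2 174.7] gap 72.8 F [-0.2  0.4  0.2]
shift [-0.002  -0.0014  0.0292] turn [0.003 0.004 0.001]
```

>>> {"name": "play_rows", "arguments": {
  "deltas": [
    [[-0.002,-0.001,0.012],[0,0,0],0.2],
    [[0,0,0.01],[0,0,0],0.2],
    [[0,0,0.006],[0,0,0],0.2]
  ]
}}

```text
time: 5.25
tool_pos: [406.7, 172.3, 3.7]
tcp_rot: [179.7, 0.6, 174.7]
ft_force: [-0.6, -0.3, -0.3]
finger_gap: 68.3
```

>>> {"name": "play_rows", "arguments": {
  "deltas": [
    [[0,0,0],[0,0,0],0.2]
  ]
}}

```text
time: 5.38
tool_pos: [406.8, 172.3, 3.8]
tcp_rot: [179.7, 0.6, 174.7]
ft_force: [0.1, -0.3, 0.2]
finger_gap: 68.4
```

>>> {"name": "play_rows", "arguments": {
  "deltas": [
    [[0,0,0.004],[0,0,0],0.2]
  ]
}}

```text
time: 5.5
tool_pos: [407.6, 172.6, 0.4]
tcp_rot: [179.7, 0.7, 174.7]
ft_force: [0.5, -0.1, 0.0]
finger_gap: 68.5
```

>>> {"name": "play_rows", "arguments": {
  "deltas": [
    [[0.004,0.001,0],[0.003,0.01,0],0.2],
    [[0,0,0.001],[0,0,0],0.28],
    [[0,0,0],[0,0,0],0.34]
  ],
  "force": 40
}}

```text
time: 5.88
tool_pos: [403.5, 173.7, -0.4]
tcp_rot: [179.9, 0.1, 174.7]
ft_force: [0.7, -1.4, 0.0]
finger_gap: 56.5
```

>>> {"name": "play_rows", "arguments": {
  "deltas": [
    [[0,0,0],[0,0,0],0.42]
  ]
}}

```text
time: 6.0
tool_pos: [403.6, 173.7, 0.0]
tcp_rot: [179.9, 0.1, 174.7]
ft_force: [-2.5, -2.5, 5.8]
finger_gap: 53.7
```

>>> {"name": "play_rows", "arguments": {
  "deltas": [
    [[0,0,0],[0,0,0],0.5]
  ]
}}

```text
time: 6.12
tool_pos: [403.6, 173.7, 0.1]
tcp_rot: [179.9, 0.1, 174.7]
ft_force: [0.1, -1.5, -1.6]
finger_gap: 53.1
```

>>> {"name": "play_rows", "arguments": {
  "deltas": [
    [[0,0,0],[0,0,0],0.6],
    [[0,0,-0.01],[0,0,0],0.6],
    [[0,0,-0.03],[0,0,0],0.6],
    [[0,0,-0.04],[0,0,0],0.6],
    [[0,0,-0.02],[0,0,0],0.6],
    [[0,0,0],[0,0,0],0.6]
  ]
}}

```text
time: 6.88
tool_pos: [401.1, 173.6, 102.5]
tcp_rot: [179.9, -0.2, 174.7]
ft_force: [1.7, -0.4, -3.8]
finger_gap: 53.5
```

```bash
python3 -c "
from h import *
go(507.8,-16.3,60,174.6)"
```

```text
t 6.88 pos [401.1 173.6 102.5] rot [179.9  -0.2 174.7] gap 53.5 F [ 1.7 -0.4 -3.8]
shift [-0.1239 -0.1793  0.0418] turn [ 0.001 -0.003  0.001]
```

>>> {"name": "play_rows", "arguments": {
  "deltas": [
    [[-0.025,-0.036,0],[0,0,0],0.6],
    [[-0.025,-0.036,0],[0,0,0],0.6],
    [[-0.025,-0.036,0],[0,0,0],0.6],
    [[-0.025,-0.036,0],[0,0,0],0.6],
    [[-0.024,-0.035,0],[0,0,0],0.6],
    [[0,0,0.02],[0,0,0],0.6],
    [[0,0,0.02],[0,0,0],0.6],
    [[0,0,0],[0,0,0],0.6]
  ]
}}

```text
time: 7.88
tool_pos: [504.9, -20.9, 50.4]
tcp_rot: [179.8, -0.9, 174.8]
ft_force: [-0.8, -0.5, -3.3]
finger_gap: 53.4
```

```bash
python3 -c "
from h import *
go(507.8,-16.3,4,174.6)"
```

```text
t 7.88 pos [504.9 -20.9  50.4] rot [179.8  -0.9 174.8] gap 53.4 F [-0.8 -0.5 -3.3]
shift [-0.0032  0.0047  0.0463] turn [ 0.003 -0.015  0.003]
```

>>> {"name": "play_rows", "arguments": {
  "deltas": [
    [[-0.003,0.005,0.012],[0.003,-0.015,0.003],0.6],
    [[0,0,0.015],[0,0,0],0.6],
    [[0,0,0.012],[0,0,0],0.6],
    [[0,0,0],[0,0,0],0.6]
  ]
}}

```text
time: 8.38
tool_pos: [507.4, -15.6, 9.5]
tcp_rot: [180.0, -0.1, 174.6]
ft_force: [-0.8, -0.0, -4.4]
finger_gap: 53.6
```

```bash
python3 -c "
from h import *
go(507.8,-16.3,3,174.6)"
```

```text
t 8.38 pos [507.4 -15.6   9.5] rot [ 1.800e+02 -1.000e-01  1.746e+02] gap 53.6 F [-0.8 -0.  -4.4]
shift [-0.0005 -0.0007  0.0065] turn [ 0.    -0.002  0.001]
```

Lower the last 6 mm, release, rise and head for the bearing.

>>> {"name": "play_rows", "arguments": {
  "deltas": [
    [[0,0,0.005],[0,0,0],0.6],
    [[0,0,0.002],[0,0,0],0.6],
    [[0,0,0],[0,0,0],0.4],
    [[0,0,0],[0,0,0],0.15],
    [[0,0,-0.002],[0,0,0],0.15],
    [[0,0,-0.03],[0,0,0],0.1],
    [[0,0,-0.04],[0,0,0],0],
    [[0,0,-0.04],[0,0,0],0]
  ]
}}

```text
time: 9.38
tool_pos: [507.6, -15.8, 117.4]
tcp_rot: [180.0, -0.1, 174.6]
ft_force: [0.6, -0.9, 0.4]
finger_gap: 85.7
```

```bash
python3 -c "
from h import *
go(508.2,280.4,80,174.6)"
```

```text
t 9.38 pos [507.6 -15.8 117.4] rot [ 1.800e+02 -1.000e-01  1.746e+02] gap 85.7 F [ 0.6 -0.9  0.4]
shift [0.027  0.295  0.0376] turn [ 0.    -0.002  0.001]
```

>>> {"name": "play_rows", "arguments": {
  "deltas": [
    [[0.0045,0.049,0],[0,0,0],0.1],
    [[0.0045,0.049,0],[0,0,0],0.1],
    [[0.0045,0.049,0],[0,0,0],0.1],
    [[0.0045,0.049,0],[0,0,0],0.1],
    [[0.0045,0.049,0],[0,0,0],0.1],
    [[0.0045,0.049,0],[0,0,0],0.15],
    [[0,0,0.04],[0,0,0],0.15],
    [[0,0,0],[0,0,0],0.2]
  ]
}}

```text
time: 10.38
tool_pos: [517.5, 289.6, 89.8]
tcp_rot: [179.7, 1.2, 174.5]
ft_force: [0.3, 0.1, -1.1]
finger_gap: 68.3
```

```bash
python3 -c "
from h import *
go(508.2,280.4,0,174.6)
im=eyes.snapshot('top'); V=im.max(2); np.save('top2.npy',im)
blobs('top',((V>95)).astype(np.uint8),(290,197,313,218),19)"
```

```text
t 10.38 pos [517.5 289.6  89.8] rot [179.7   1.2 174.5] gap 68.3 F [ 0.3  0.1 -1.1]
shift [ 0.0102 -0.0106  0.0896] turn [ 0.006  0.02  -0.002]
px [300.9 207. ] n226 mean [508.3 -15.4] rectc 506.6,-14.2 wh 63.6,70.4 a 0.8 | pca 96.4 len [58.7 65.5]
```

>>> {"name": "play_rows", "arguments": {
  "deltas": [
    [[0.01,-0.01,0],[0.006,0.02,-0.002],0.2],
    [[0,0,0.03],[0,0,0],0.2],
    [[0,0,0.03],[0,0,0],0.2],
    [[0,0,0.012],[0,0,0],0.2],
    [[0,0,0],[0,0,0],0.2]
  ]
}}

```text
time: 11.05
tool_pos: [513.9, 279.2, 29.4]
tcp_rot: [179.6, 0.7, 174.3]
ft_force: [0.3, 0.0, 0.2]
finger_gap: 68.5
```

```bash
python3 -c "
from h import *
go(508.2,280.4,-1,174.6)"
```

```text
t 11.05 pos [513.9 279.2  29.4] rot [179.6   0.7 174.3] gap 68.5 F [0.3 0.  0.2]
shift [0.0062 0.0004 0.0303] turn [ 0.007  0.013 -0.005]
```

>>> {"name": "play_rows", "arguments": {
  "deltas": [
    [[0.006,0,0.01],[0.007,0.013,-0.005],0.2],
    [[0.001,0,0.012],[0,0.002,0],0.2],
    [[0.001,0,0.006],[0,0.002,0],0.2],
    [[0,0,0],[0,0,0],0.2]
  ]
}}

```text
time: 11.55
tool_pos: [507.3, 280.7, 2.5]
tcp_rot: [179.9, -0.1, 174.6]
ft_force: [0.2, -0.0, -0.8]
finger_gap: 68.1
```

```bash
python3 -c "
from h import *
go(508.2,280.4,-1,174.6)"
```

```text
t 11.55 pos [507.3 280.7   2.5] rot [ 1.799e+02 -1.000e-01  1.746e+02] gap 68.1 F [ 0.2 -0.  -0.8]
shift [-0.0009 -0.0003  0.0035] turn [ 0.002 -0.002  0.   ]
```

>>> {"name": "play_rows", "arguments": {
  "deltas": [
    [[-0.001,0,0.0035],[0,0,0],0.2],
    [[0,0,0],[0,0,0],0.3],
    [[0,0,0],[0,0,0],0.4],
    [[0,0,0],[0,0,0],0.5],
    [[0,0,0],[0,0,0],0.6],
    [[0,0,0],[0,0,0],0.6]
  ],
  "force": 40
}}

```text
time: 12.3
tool_pos: [509.1, 281.1, -0.3]
tcp_rot: [179.8, -0.1, 174.6]
ft_force: [0.8, -0.1, -0.1]
finger_gap: 49.8
```

>>> {"name": "play_rows", "arguments": {
  "deltas": [
    [[0,0,-0.01],[0,0,0],0.6],
    [[0,0,-0.03],[0,0,0],0.6],
    [[0,0,-0.04],[0,0,0],0.6],
    [[0,0,-0.02],[0,0,0],0.6],
    [[0,0,0],[0,0,0],0.6]
  ]
}}

```text
time: 12.92
tool_pos: [508.3, 280.3, 103.6]
tcp_rot: [179.9, -0.2, 174.6]
ft_force: [0.1, -0.2, -1.5]
finger_gap: 49.8
```

```bash
python3 -c "
from h import *
go(490.9,-205.5,90,174.6)"
```

```text
t 12.93 pos [508.3 280.3 103.6] rot [179.9  -0.2 174.6] gap 49.8 F [ 0.1 -0.2 -1.5]
shift [-0.0282 -0.4853  0.0127] turn [ 0.002 -0.003  0.   ]
```

>>> {"name": "play_rows", "arguments": {
  "deltas": [
    [[-0.003,-0.049,0],[0,0,0],0.6],
    [[-0.003,-0.049,0],[0,0,0],0.6],
    [[-0.003,-0.049,0],[0,0,0],0.6],
    [[-0.003,-0.049,0],[0,0,0],0.6],
    [[-0.003,-0.049,0],[0,0,0],0.6],
    [[-0.003,-0.049,0],[0,0,0],0.6],
    [[-0.003,-0.049,0],[0,0,0],0.6],
    [[-0.003,-0.049,0],[0,0,0],0.6]
  ]
}}

```text
time: 13.92
tool_pos: [490.8, -120.1, 95.0]
tcp_rot: [179.9, -0.6, 175.0]
ft_force: [0.3, -0.2, -1.7]
finger_gap: 50.5
```

>>> {"name": "play_rows", "arguments": {
  "deltas": [
    [[-0.002,-0.047,0],[0,0,0],0.6],
    [[-0.002,-0.04,0],[0,0,0],0.6],
    [[0,0,0],[0,0,0],0.6]
  ]
}}

```text
time: 14.3
tool_pos: [484.3, -212.4, 91.4]
tcp_rot: [179.8, -0.8, 174.8]
ft_force: [-0.1, 1.2, -0.8]
finger_gap: 50.0
```

```bash
python3 -c "
from h import *
go(490.9,-205.5,2.5,174.6)"
```

```text
t 14.3 pos [ 484.3 -212.4   91.4] rot [179.8  -0.8 174.8] gap 50.0 F [-0.1  1.2 -0.8]
shift [-0.0072  0.0072  0.0888] turn [ 0.003 -0.014  0.003]
```

>>> {"name": "play_rows", "arguments": {
  "deltas": [
    [[-0.007,0.007,0.01],[0.003,-0.014,0.003],0.6],
    [[0,0,0.03],[0,0,0],0.6],
    [[0,0,0.03],[0,0,0],0.6],
    [[0,0,0.006],[0,0,0],0.6],
    [[0,0,0],[0,0,0],0.6]
  ]
}}

```text
time: 14.92
tool_pos: [491.9, -198.4, 9.5]
tcp_rot: [179.8, -0.1, 174.8]
ft_force: [0.6, 0.1, -1.2]
finger_gap: 49.9
```

```bash
python3 -c "
from h import *
go(490.9,-205.5,2.5,174.6)"
```

```text
t 14.93 pos [ 491.9 -198.4    9.5] rot [ 1.798e+02 -1.000e-01  1.748e+02] gap 49.9 F [ 0.6  0.1 -1.2]
shift [ 0.0004 -0.0072  0.0069] turn [ 0.003 -0.001  0.003]
```

>>> {"name": "play_rows", "arguments": {
  "deltas": [
    [[0.0005,-0.007,0],[0,0,0],0.6],
    [[0,0,0.005],[0,0,0],0.6],
    [[0,0,0.002],[0,0,0],0.6],
    [[0,0,0],[0,0,0],0.6]
  ]
}}

```text
time: 15.42
tool_pos: [493.1, -206.5, 5.1]
tcp_rot: [179.9, 0.2, 174.8]
ft_force: [-0.7, 0.1, -1.6]
finger_gap: 50.1
```

>>> {"name": "play_rows", "arguments": {
  "deltas": [
    [[0,0,0],[0,0,0],0.45],
    [[0,0,0],[0,0,0],0.2],
    [[0,0,-0.002],[0,0,0],0.2],
    [[0,0,-0.03],[0,0,0],0.1],
    [[0,0,-0.04],[0,0,0],0],
    [[0,0,-0.04],[0,0,0],0],
    [[0,0,0],[0,0,0],0]
  ]
}}

```text
time: 16.3
tool_pos: [493.1, -206.8, 121.8]
tcp_rot: [180.0, 0.3, 174.8]
ft_force: [-0.3, -0.0, 0.2]
finger_gap: 85.1
```

```bash
python3 -c "
from h import *
go(495.5,154.8,110,98)"
```

```text
t 16.3 pos [ 493.1 -206.8  121.8] rot [180.    0.3 174.8] gap 85.1 F [-0.3 -0.   0.2]
shift [0.0304 0.3603 0.0119] turn [0.004 0.003 1.34 ]
```

>>> {"name": "play_rows", "arguments": {
  "deltas": [
    [[0.004,0.047,0],[0,0,0],0],
    [[0.004,0.047,0],[0,0,0],0],
    [[0.004,0.047,0],[0,0,0],0],
    [[0.004,0.047,0],[0,0,0],0],
    [[0.004,0.047,0],[0,0,0],0],
    [[0.004,0.047,0],[0,0,0],0],
    [[0.004,0.047,0],[0,0,0],0],
    [[0.002,0.03,0],[0,0,0],0]
  ]
}}

```text
time: 17.3
tool_pos: [493.7, 161.8, 117.0]
tcp_rot: [-180.0, 0.1, 174.5]
ft_force: [0.0, 0.2, -0.9]
finger_gap: 85.3
```

>>> {"name": "play_rows", "arguments": {
  "deltas": [
    [[0,0,0],[0,0,0.168],0],
    [[0,0,0],[0,0,0.168],0],
    [[0,0,0],[0,0,0.168],0],
    [[0,0,0],[0,0,0.168],0],
    [[0,0,0],[0,0,0.168],0],
    [[0,0,0],[0,0,0.168],0],
    [[0,0,0],[0,0,0.168],0],
    [[0,0,0],[0,0,0.168],0]
  ]
}}

```text
time: 18.3
tool_pos: [488.4, 164.4, 108.9]
tcp_rot: [-179.5, 0.1, 95.4]
ft_force: [0.4, -0.3, 1.0]
finger_gap: 85.3
```

```bash
python3 -c "
from h import *
go(495.5,154.8,20,98)
im=eyes.snapshot('top'); np.save('top3.npy',im)
cv2.imwrite('pics/d4.png',cv2.resize(im[180:260,220:380,::-1],None,fx=4.5,fy=4.5,interpolation=cv2.INTER_CUBIC))
"
```

```text
t 18.3 pos [488.4 164.4 108.9] rot [-1.795e+02  1.000e-01  9.540e+01] gap 85.3 F [ 0.4 -0.3  1. ]
shift [-0.0101  0.007   0.0888] turn [-0.009  0.001 -0.046]
```

View pics/d4.png

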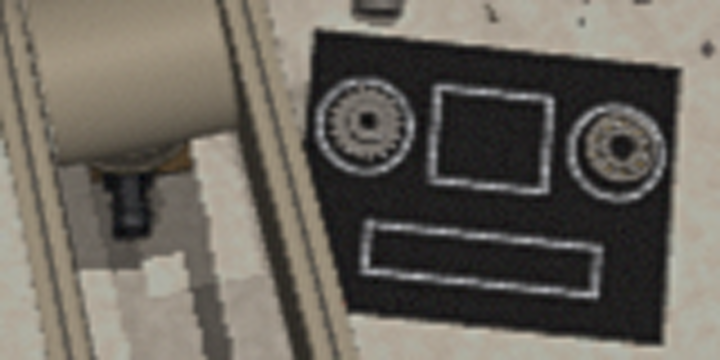

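>>> {"name": "play_rows", "arguments": {
  "deltas": [
    [[-0.01,0.007,0],[-0.009,0,-0.046],0],
    [[0,0,0.02],[0,0,0],0],
    [[0,0,0.02],[0,0,0],0],
    [[0,0,0],[0,0,0],0]
  ]
}}

```text
time: 18.85
tool_pos: [494.9, 154.4, 65.4]
tcp_rot: [-179.8, 0.1, 98.2]
ft_force: [-0.1, -0.4, 0.3]
finger_gap: 85.2
```

```bash
python3 -c "
from h import *
go(495.5,154.8,10,98)"
```

```text
t 18.85 pos [494.9 154.4  65.4] rot [-1.798e+02  1.000e-01  9.820e+01] gap 85.2 F [-0.1 -0.4  0.3]
shift [0.0004 0.0009 0.0554] turn [-0.003  0.002  0.003]
```

>>> {"name": "play_rows", "arguments": {
  "deltas": [
    [[0,0,0.02],[0,0,0],0],
    [[0,-0.001,0.02],[0,0,0],0],
    [[0,-0.001,0.013],[0,0,0],0],
    [[0,0,0],[0,0,0],0.1],
    [[0,0,0],[0,0,0],0.25],
    [[0,0,0],[0,0,0],0.5],
    [[0,0,0],[0,0,0],0.5],
    [[0,0,0],[0,0,0],0.5]
  ],
  "force": 30
}}

```text
time: 19.85
tool_pos: [495.9, 154.9, 15.9]
tcp_rot: [179.8, 0.1, 98.6]
ft_force: [0.3, 0.1, -1.2]
finger_gap: 59.6
```

>>> {"name": "play_rows", "arguments": {
  "deltas": [
    [[0,0,-0.01],[0,0,0],0.5],
    [[0,0,-0.03],[0,0,0],0.5],
    [[0,0,-0.04],[0,0,0],0.5],
    [[0,0,-0.02],[0,0,0],0.5],
    [[0,0,0],[0,0,0],0.5]
  ]
}}

```text
time: 20.48
tool_pos: [495.3, 154.9, 120.9]
tcp_rot: [179.8, 0.1, 98.6]
ft_force: [0.4, 0.9, -2.0]
finger_gap: 60.0
```

```bash
python3 -c "
from h import *
go(499.4,-110.9,90,84.9)"
```

```text
t 20.48 pos [495.3 154.9 120.9] rot [1.798e+02 1.000e-01 9.860e+01] gap 60.0 F [ 0.4  0.9 -2. ]
shift [-0.2634 -0.0357  0.0311] turn [0.003 0.001 0.239]
```

>>> {"name": "play_rows", "arguments": {
  "deltas": [
    [[-0.043,-0.006,0],[0,0,0],0.5],
    [[-0.043,-0.006,0],[0,0,0],0.5],
    [[-0.043,-0.006,0],[0,0,0],0.5],
    [[-0.043,-0.006,0],[0,0,0],0.5],
    [[-0.043,-0.006,0],[0,0,0],0.5],
    [[-0.043,-0.006,0],[0,0,0],0.5],
    [[0,0,0],[0,0,0.12],0.5],
    [[0,0,0],[0,0,0.119],0.5]
  ]
}}

```text
time: 21.48
tool_pos: [494.0, -112.8, 113.3]
tcp_rot: [-179.7, -0.0, 84.6]
ft_force: [-0.2, -0.7, -1.3]
finger_gap: 59.3
```

>>> {"name": "play_rows", "arguments": {
  "deltas": [
    [[0,0,0],[0,0,0],0.5]
  ]
}}

```text
time: 21.6
tool_pos: [493.2, -112.9, 112.2]
tcp_rot: [-179.6, -0.1, 84.6]
ft_force: [-0.4, 0.6, -0.6]
finger_gap: 59.6
```

```bash
python3 -c "
from h import *
go(499.4,-110.9,30,84.9)"
```

```text
t 21.6 pos [ 493.2 -112.9  112.2] rot [-1.796e+02 -1.000e-01  8.460e+01] gap 59.6 F [-0.4  0.6 -0.6]
shift [0.0025 0.0066 0.0821] turn [-0.007 -0.001 -0.005]
```

>>> {"name": "play_rows", "arguments": {
  "deltas": [
    [[0.002,0.006,0.01],[-0.007,-0.001,-0.005],0.5],
    [[0,0,0.03],[0,0,0],0.5],
    [[0,0,0.03],[0,0,0],0.5],
    [[0,0,0],[0,0,0],0.5]
  ]
}}

```text
time: 22.1
tool_pos: [499.4, -109.7, 37.6]
tcp_rot: [-180.0, -0.0, 85.5]
ft_force: [-0.6, -0.7, -1.0]
finger_gap: 59.3
```

```bash
python3 -c "
from h import *
go(499.4,-110.9,19,84.9)"
```

```text
t 22.1 pos [ 499.4 -109.7   37.6] rot [-180.    -0.    85.5] gap 59.3 F [-0.6 -0.7 -1. ]
shift [-0.0012  0.0001  0.0186] turn [-0.    -0.001  0.011]
```

>>> {"name": "play_rows", "arguments": {
  "deltas": [
    [[-0.001,0,0.01],[0,0,0.011],0.5],
    [[0,0,0.006],[0,0,0],0.5],
    [[0,0,0.001],[0,0,0],0.5],
    [[0,0,0],[0,0,0],0.5]
  ]
}}

```text
time: 22.6
tool_pos: [501.6, -111.0, 22.1]
tcp_rot: [179.8, 0.0, 85.0]
ft_force: [-0.1, -0.3, -1.5]
finger_gap: 59.6
```

```bash
python3 -c "
from h import *
go(499.4,-110.9,19,84.9)"
```

```text
t 22.6 pos [ 501.6 -111.    22.1] rot [179.8   0.   85. ] gap 59.6 F [-0.1 -0.3 -1.5]
shift [-0.0001 -0.0022  0.0031] turn [0.004 0.    0.002]
```

Lower the last 3 mm, release, rise.

>>> {"name": "play_rows", "arguments": {
  "deltas": [
    [[0,-0.002,0.002],[0.002,0,0],0.5],
    [[0,0,0.002],[0,0,0],0.5],
    [[0,0,0],[0,0,0],0.25],
    [[0,0,0],[0,0,0],0.1],
    [[0,0,-0.01],[0,0,0],0.05],
    [[0,0,-0.03],[0,0,0],0],
    [[0,0,-0.04],[0,0,0],0],
    [[0,0,-0.04],[0,0,0],0]
  ]
}}

```text
time: 23.6
tool_pos: [497.6, -110.3, 140.8]
tcp_rot: [-179.8, -0.0, 85.0]
ft_force: [-0.2, 0.1, -0.2]
finger_gap: 85.2
```

```bash
python3 -c "
from h import *
go(388.8,292.2,90,87)"
```

```text
t 23.6 pos [ 497.6 -110.3  140.8] rot [-179.8   -0.    85. ] gap 85.2 F [-0.2  0.1 -0.2]
shift [ 0.3915 -0.1432  0.0515] turn [-0.003 -0.001 -0.035]
```

>>> {"name": "play_rows", "arguments": {
  "deltas": [
    [[0.048,-0.018,0],[0,0,0],0],
    [[0.048,-0.018,0],[0,0,0],0],
    [[0.048,-0.018,0],[0,0,0],0],
    [[0.048,-0.018,0],[0,0,0],0],
    [[0.048,-0.018,0],[0,0,0],0],
    [[0.048,-0.018,0],[0,0,0],0],
    [[0.048,-0.018,0],[0,0,0],0],
    [[0.045,-0.017,0],[0,0,0],0]
  ]
}}

```text
time: 24.6
tool_pos: [392.6, 290.2, 154.0]
tcp_rot: [178.9, -0.2, 84.6]
ft_force: [0.5, -0.9, 0.3]
finger_gap: 85.1
```

>>> {"name": "play_rows", "arguments": {
  "deltas": [
    [[0,0,0.02],[0,0,0],0.15],
    [[0,0,0.03],[0,0,0],0.15],
    [[0,0,0],[0,0,0],0.15]
  ]
}}

```text
time: 24.98
tool_pos: [392.9, 295.1, 106.5]
tcp_rot: [178.7, -0.4, 85.0]
ft_force: [0.3, 1.5, -0.5]
finger_gap: 72.7
```

```bash
python3 -c "
from h import *
go(388.8,292.2,2,87)"
```

```text
t 24.98 pos [392.9 295.1 106.5] rot [178.7  -0.4  85. ] gap 72.7 F [ 0.3  1.5 -0.5]
shift [-0.0039 -0.0063  0.1044] turn [ 0.023 -0.006 -0.035]
```

>>> {"name": "play_rows", "arguments": {
  "deltas": [
    [[-0.003,-0.005,0.01],[0.022,-0.006,-0.035],0.1],
    [[0,0,0.03],[0,0,0],0.1],
    [[0,0,0.025],[0,0,0],0.1],
    [[0,0,0],[0,0,0],0.1]
  ]
}}

```text
time: 25.48
tool_pos: [392.2, 294.2, 48.0]
tcp_rot: [179.5, -0.3, 87.0]
ft_force: [0.2, -0.4, -0.2]
finger_gap: 76.9
```

```bash
python3 -c "
from h import *
go(388.8,292.2,3,87)"
```

```text
t 25.48 pos [392.2 294.2  48. ] rot [179.5  -0.3  87. ] gap 76.9 F [ 0.2 -0.4 -0.2]
shift [-0.0024 -0.0037  0.0449] turn [ 0.008 -0.004 -0.   ]
```

>>> {"name": "play_rows", "arguments": {
  "deltas": [
    [[-0.003,-0.004,0.012],[0.008,-0.004,0],0.1],
    [[0,-0.001,0.015],[0,0,0],0.1],
    [[0,-0.001,0.012],[0,0,0],0.1],
    [[0,0,0],[0,0,0],0.1]
  ]
}}

```text
time: 25.98
tool_pos: [388.3, 292.6, 10.4]
tcp_rot: [179.8, -0.2, 87.0]
ft_force: [0.7, 0.1, 0.3]
finger_gap: 76.9
```

```bash
python3 -c "
from h import *
go(388.8,292.2,3,87)"
```

```text
t 25.98 pos [388.3 292.6  10.4] rot [179.8  -0.2  87. ] gap 76.9 F [0.7 0.1 0.3]
shift [-0.0003  0.0005  0.0074] turn [ 0.004 -0.003 -0.001]
```

>>> {"name": "play_rows", "arguments": {
  "deltas": [
    [[0,0,0.006],[0.003,0,0],0.1],
    [[0,0,0],[0,0,0],0.2],
    [[0,0,0],[0,0,0],0.35],
    [[0,0,0],[0,0,0],0.5],
    [[0,0,0],[0,0,0],0.6],
    [[0,0,0],[0,0,0],0.6]
  ],
  "force": 30
}}

```text
time: 26.72
tool_pos: [388.9, 293.0, 4.8]
tcp_rot: [179.9, -0.2, 87.0]
ft_force: [-0.3, 0.9, -1.2]
finger_gap: 48.9
```

>>> {"name": "play_rows", "arguments": {
  "deltas": [
    [[0,0,-0.01],[0,0,0],0.6],
    [[0,0,-0.03],[0,0,0],0.6],
    [[0,0,-0.04],[0,0,0],0.6],
    [[0,0,-0.04],[0,0,0],0.6],
    [[0,0,-0.02],[0,0,0],0.6],
    [[0,0,0],[0,0,0],0.6]
  ]
}}

```text
time: 27.48
tool_pos: [388.2, 292.2, 151.8]
tcp_rot: [179.9, -0.2, 87.0]
ft_force: [-0.1, -0.0, -1.9]
finger_gap: 49.2
```

```bash
python3 - <<'E'
from h import *
go(499.4,-110.9,130,84.9)
im=eyes.snapshot('top'); np.save('top4.npy',im)
hsv=cv2.cvtColor(im,cv2.COLOR_RGB2HSV); H,S,V=cv2.split(hsv)
print("brown");blobs("top",((S>75)&(H>5)&(H<25)&(V>60)).astype(np.uint8),(290,185,370,240),48)
cv2.imwrite('pics/d5.png',cv2.resize(im[180:260,160:380,::-1],None,fx=3.6,fy=3.6,interpolation=cv2.INTER_CUBIC))
E
```

```text
t 27.48 pos [388.2 292.2 151.8] rot [179.9  -0.2  87. ] gap 49.2 F [-0.1 -0.  -1.9]
shift [-0.3967  0.1324  0.0205] turn [ 0.002 -0.004  0.036]
brown
px [331.5 209.4] n434 mean [ 498.8 -111.4] rectc 499.1,-111.4 wh 77.4,61.2 a 84.8 | pca 83.6 len [60.  76.9]
```

View pics/d5.png

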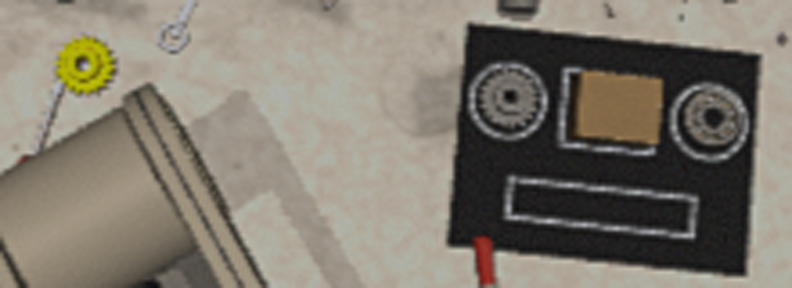

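>>> {"name": "play_rows", "arguments": {
  "deltas": [
    [[-0.05,0.0165,0],[0,0,0],0.6],
    [[-0.05,0.0165,0],[0,0,0],0.6],
    [[-0.05,0.0165,0],[0,0,0],0.6],
    [[-0.05,0.0165,0],[0,0,0],0.6],
    [[-0.05,0.0165,0],[0,0,0],0.6],
    [[-0.05,0.0165,0],[0,0,0],0.6],
    [[-0.05,0.0165,0],[0,0,0],0.6],
    [[-0.04,0.013,0],[0,0,0.036],0.6]
  ]
}}

```text
time: 28.52
tool_pos: [491.5, -113.1, 137.0]
tcp_rot: [-179.2, -0.2, 85.3]
ft_force: [0.2, 0.4, -0.6]
finger_gap: 49.1
```

>>> {"name": "play_rows", "arguments": {
  "deltas": [
    [[0,0,0],[0,0,0],0.6],
    [[0,0,0.015],[0,0,0],0.6],
    [[0,0,0],[0,0,0],0.6]
  ]
}}

```text
time: 28.9
tool_pos: [488.5, -113.6, 116.6]
tcp_rot: [-178.8, -0.3, 85.1]
ft_force: [-0.7, 0.2, -1.7]
finger_gap: 49.6
```

```bash
python3 -c "
from h import *
go(499,-110.5,53,84.9)"
```

```text
t 28.9 pos [ 488.5 -113.6  116.6] rot [-178.8   -0.3   85.1] gap 49.6 F [-0.7  0.2 -1.7]
shift [0.0037 0.0115 0.0633] turn [-0.022 -0.005  0.003]
```

>>> {"name": "play_rows", "arguments": {
  "deltas": [
    [[0.003,0.01,0.01],[-0.022,-0.005,0.003],0.6],
    [[0,0,0.02],[0,0,0],0.6],
    [[0,0,0.014],[0,0,0],0.6],
    [[0,0,0],[0,0,0],0.6]
  ]
}}

```text
time: 29.4
tool_pos: [497.7, -106.7, 69.9]
tcp_rot: [-179.9, -0.0, 85.3]
ft_force: [0.5, 1.2, -1.7]
finger_gap: 49.1
```

```bash
python3 -c "
from h import *
go(499,-110.5,53,84.9)"
```

```text
t 29.4 pos [ 497.7 -106.7   69.9] rot [-179.9   -0.    85.3] gap 49.1 F [ 0.5  1.2 -1.7]
shift [-0.0037  0.0016  0.0169] turn [-0.001 -0.001  0.006]
```

>>> {"name": "play_rows", "arguments": {
  "deltas": [
    [[-0.0035,0,0.006],[0,0,0.006],0.6],
    [[0,0,0.006],[0,0,0],0.6],
    [[0,0,0],[0,0,0],0.6]
  ]
}}

```text
time: 29.78
tool_pos: [498.3, -110.5, 58.5]
tcp_rot: [179.9, -0.0, 84.9]
ft_force: [-0.1, -0.5, -0.9]
finger_gap: 49.3
```

```bash
python3 -c "
from h import *
go(499,-110.5,53,84.9)"
```

```text
t 29.77 pos [ 498.3 -110.5   58.5] rot [179.9  -0.   84.9] gap 49.3 F [-0.1 -0.5 -0.9]
shift [0.     0.0007 0.0055] turn [ 0.001 -0.     0.001]
```

>>> {"name": "play_rows", "arguments": {
  "deltas": [
    [[0,0.0005,0.003],[0,0,0],0.6],
    [[0,0,0.002],[0,0,0],0.6],
    [[0,0,0],[0,0,0],0.6]
  ]
}}

```text
time: 30.15
tool_pos: [499.3, -110.8, 53.8]
tcp_rot: [179.9, -0.0, 84.9]
ft_force: [0.3, -0.5, -1.2]
finger_gap: 49.1
```

>>> {"name": "play_rows", "arguments": {
  "deltas": [
    [[0,0,0],[0,0,0],0.45],
    [[0,0,0],[0,0,0],0.3],
    [[0,0,0],[0,0,0],0.2],
    [[0,0,-0.01],[0,0,0],0.1],
    [[0,0,-0.03],[0,0,0],0],
    [[0,0,-0.04],[0,0,0],0],
    [[0,0,-0.03],[0,0,0],0]
  ]
}}

```text
time: 31.02
tool_pos: [497.8, -110.4, 166.8]
tcp_rot: [-179.9, -0.0, 84.9]
ft_force: [-0.0, -0.2, -0.1]
finger_gap: 85.5
```

```bash
python3 -c "
from h import *
go(411.4,433.4,100,162.5)"
```

```text
t 31.02 pos [ 497.8 -110.4  166.8] rot [-179.9   -0.    84.9] gap 85.5 F [-0.  -0.2 -0.1]
shift [ 0.5339 -0.1341  0.0675] turn [-1.000e-03 -2.000e-03 -1.354e+00]
```

>>> {"name": "play_rows", "arguments": {
  "deltas": [
    [[0.049,-0.012,0],[0,0,0],0],
    [[0.049,-0.012,0],[0,0,0],0],
    [[0.049,-0.012,0],[0,0,0],0],
    [[0.049,-0.012,0],[0,0,0],0],
    [[0.049,-0.012,0],[0,0,0],0],
    [[0.049,-0.012,0],[0,0,0],0],
    [[0.049,-0.012,0],[0,0,0],0],
    [[0.049,-0.012,0],[0,0,0],0]
  ]
}}

```text
time: 32.02
tool_pos: [441.6, 297.1, 179.8]
tcp_rot: [178.9, -0.1, 84.5]
ft_force: [0.8, -0.2, -0.1]
finger_gap: 85.0
```

>>> {"name": "play_rows", "arguments": {
  "deltas": [
    [[0.047,-0.012,0],[0,0,0],0],
    [[0.047,-0.012,0],[0,0,0],0],
    [[0.04,-0.01,0],[0,0,0],0],
    [[0,0,0],[0,0,-0.169],0],
    [[0,0,0],[0,0,-0.169],0],
    [[0,0,0],[0,0,-0.169],0],
    [[0,0,0],[0,0,-0.169],0],
    [[0,0,0],[0,0,-0.169],0]
  ]
}}

```text
time: 33.02
tool_pos: [418.2, 444.3, 187.1]
tcp_rot: [178.8, 0.7, 134.7]
ft_force: [-0.1, -0.0, 0.5]
finger_gap: 85.2
```

>>> {"name": "play_rows", "arguments": {
  "deltas": [
    [[0,0,0],[0,0,-0.169],0.2],
    [[0,0,0],[0,0,-0.169],0.2],
    [[0,0,0],[0,0,-0.169],0.2],
    [[0,0,0.03],[0,0,0],0.2],
    [[0,0,0],[0,0,0],0.2]
  ]
}}

```text
time: 33.65
tool_pos: [419.7, 445.3, 161.9]
tcp_rot: [179.1, 1.4, 164.9]
ft_force: [-0.5, -0.7, -0.2]
finger_gap: 67.9
```

```bash
python3 -c "
from h import *
go(411.4,433.4,60,162.5)"
```

```text
t 33.65 pos [419.7 445.3 161.9] rot [179.1   1.4 164.9] gap 67.9 F [-0.5 -0.7 -0.2]
shift [ 0.0073 -0.0153  0.1015] turn [0.016 0.024 0.042]
```

>>> {"name": "play_rows", "arguments": {
  "deltas": [
    [[0.007,-0.014,0],[0.016,0.024,0.042],0.2],
    [[0,0,0.03],[0,0,0],0.2],
    [[0,0,0.03],[0,0,0],0.2],
    [[0,0,0.03],[0,0,0],0.2],
    [[0,0,0],[0,0,0],0.2]
  ]
}}

```text
time: 34.28
tool_pos: [410.2, 433.8, 78.5]
tcp_rot: [179.7, -0.0, 161.9]
ft_force: [0.7, -0.3, 0.6]
finger_gap: 68.3
```

```bash
python3 -c "
from h import *
go(411.4,433.4,0,162.5)"
```

```text
t 34.27 pos [410.2 433.8  78.5] rot [179.7  -0.  161.9] gap 68.3 F [ 0.7 -0.3  0.6]
shift [-0.0013 -0.0004  0.0785] turn [ 0.005 -0.    -0.011]
```

>>> {"name": "play_rows", "arguments": {
  "deltas": [
    [[-0.001,0,0.02],[0.005,0,-0.011],0.2],
    [[0,0,0.025],[0,0,0],0.2],
    [[0,0,0.015],[0,0,0],0.2],
    [[0,0,0],[0,0,0],0.2]
  ]
}}

```text
time: 34.78
tool_pos: [414.0, 435.6, 21.4]
tcp_rot: [179.7, 0.2, 162.5]
ft_force: [-1.0, 0.3, 1.1]
finger_gap: 68.2
```

```bash
python3 -c "
from h import *
go(411.4,433.4,5,162.5)"
```

```text
t 34.77 pos [414.  435.6  21.4] rot [179.7   0.2 162.5] gap 68.2 F [-1.   0.3  1.1]
shift [ 0.0019 -0.003   0.0164] turn [ 0.005  0.003 -0.001]
```

>>> {"name": "play_rows", "arguments": {
  "deltas": [
    [[0.002,-0.003,0.008],[0.005,0.003,0],0.3],
    [[0,0,0.006],[0,0,0],0.4],
    [[0,0,0],[0,0,0],0.5],
    [[0,0,0],[0,0,0],0.6],
    [[0,0,0],[0,0,0],0.9],
    [[0,0,0],[0,0,0],0.9],
    [[0,0,0],[0,0,0],0.9]
  ],
  "force": 30
}}

```text
time: 35.65
tool_pos: [412.5, 434.7, 9.4]
tcp_rot: [179.8, 0.1, 162.5]
ft_force: [-0.6, 0.2, -0.8]
finger_gap: 24.2
```

>>> {"name": "play_rows", "arguments": {
  "deltas": [
    [[0.002,0,-0.003],[0,0,0],0.9],
    [[0.004,0,-0.01],[0,0,0],0.9],
    [[0,0,-0.03],[0,0,0],0.9],
    [[0,0,-0.04],[0,0,0],0.9],
    [[0,0,-0.04],[0,0,0],0.9],
    [[0,0,0],[0,0,0],0.9]
  ]
}}

```text
time: 36.4
tool_pos: [404.9, 436.6, 138.6]
tcp_rot: [179.8, 0.1, 162.5]
ft_force: [0.4, 0.0, -1.6]
finger_gap: 23.5
```

```bash
python3 - <<'E'
from h import *
go(412.8,-68,120,84.9)
im=eyes.snapshot('side'); np.save('side5.npy',im)
cv2.imwrite('pics/d6.png',cv2.resize(im[60:200,60:240,::-1],None,fx=4,fy=4,interpolation=cv2.INTER_CUBIC))
E
```

```text
t 36.4 pos [404.9 436.6 138.6] rot [1.798e+02 1.000e-01 1.625e+02] gap 23.5 F [ 0.4  0.  -1.6]
shift [-0.1594 -0.4789  0.0171] turn [ 4.000e-03 -1.000e-03  1.354e+00]
```

View pics/d6.png

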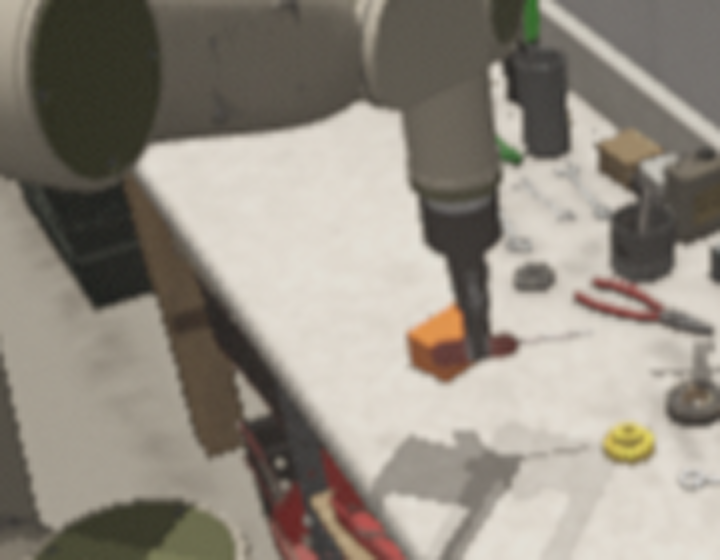

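>>> {"name": "play_rows", "arguments": {
  "deltas": [
    [[-0.016,-0.048,0],[0,0,0],0.9],
    [[-0.016,-0.048,0],[0,0,0],0.9],
    [[-0.016,-0.048,0],[0,0,0],0.9],
    [[-0.016,-0.048,0],[0,0,0],0.9],
    [[-0.016,-0.048,0],[0,0,0],0.9],
    [[-0.016,-0.048,0],[0,0,0],0.9],
    [[-0.016,-0.048,0],[0,0,0],0.9],
    [[-0.016,-0.048,0],[0,0,0],0.9]
  ]
}}

```text
time: 37.45
tool_pos: [403.3, 21.0, 127.0]
tcp_rot: [-179.6, -0.6, 162.9]
ft_force: [1.6, -0.7, -1.2]
finger_gap: 23.9
```

>>> {"name": "play_rows", "arguments": {
  "deltas": [
    [[-0.015,-0.045,0],[0,0,0],0.9],
    [[-0.012,-0.035,0],[0,0,0],0.9],
    [[0,0,0],[0,0,0.169],0.9],
    [[0,0,0],[0,0,0.169],0.9],
    [[0,0,0],[0,0,0.169],0.9],
    [[0,0,0],[0,0,0.169],0.9],
    [[0,0,0],[0,0,0.169],0.9],
    [[0,0,0],[0,0,0.169],0.9]
  ]
}}

```text
time: 38.45
tool_pos: [396.9, -67.5, 117.5]
tcp_rot: [-178.4, -0.4, 102.7]
ft_force: [-0.3, -1.1, -0.9]
finger_gap: 23.5
```

>>> {"name": "play_rows", "arguments": {
  "deltas": [
    [[0,0,0],[0,0,0.169],0.9],
    [[0,0,0],[0,0,0.16],0.9],
    [[0,0,0],[0,0,0],0.9]
  ]
}}

```text
time: 38.83
tool_pos: [393.8, -66.3, 113.7]
tcp_rot: [-178.0, 0.1, 83.2]
ft_force: [-0.8, 0.1, -0.6]
finger_gap: 23.9
```

```bash
python3 -c "
from h import *
go(412.8,-68.7,60,84.9)"
```

```text
t 38.83 pos [393.8 -66.3 113.7] rot [-1.78e+02  1.00e-01  8.32e+01] gap 23.9 F [-0.8  0.1 -0.6]
shift [-0.     0.021  0.053] turn [-0.036  0.001 -0.029]
```

>>> {"name": "play_rows", "arguments": {
  "deltas": [
    [[0,0.019,0.005],[-0.036,0,-0.029],0.9],
    [[0,0,0.025],[0,0,0],0.9],
    [[0,0,0.025],[0,0,0],0.9],
    [[0,0,0.015],[0,0,0],0.9],
    [[0,0,0],[0,0,0],0.9]
  ]
}}

```text
time: 39.45
tool_pos: [411.0, -67.8, 38.9]
tcp_rot: [-179.9, 0.0, 86.0]
ft_force: [-0.6, -0.1, -0.7]
finger_gap: 23.7
```

```bash
python3 -c "
from h import *
go(412.8,-68.7,12.5,84.9)"
```

```text
t 39.45 pos [411.  -67.8  38.9] rot [-179.9    0.    86. ] gap 23.7 F [-0.6 -0.1 -0.7]
shift [-0.0008  0.0019  0.0264] turn [-0.002  0.     0.019]
```

>>> {"name": "play_rows", "arguments": {
  "deltas": [
    [[-0.001,0.001,0.012],[0,0,0.019],0.9],
    [[0,0,0.008],[0,0,0],0.9],
    [[0,0,0.001],[0,0,0],0.9],
    [[0,0,0],[0,0,0],0.9]
  ]
}}

```text
time: 39.95
tool_pos: [413.4, -69.4, 18.3]
tcp_rot: [180.0, 0.0, 84.9]
ft_force: [0.2, -0.5, -0.5]
finger_gap: 23.8
```

```bash
python3 -c "
from h import *
go(412.8,-68.7,12.5,84.9)"
```

```text
t 39.95 pos [413.4 -69.4  18.3] rot [180.    0.   84.9] gap 23.8 F [ 0.2 -0.5 -0.5]
shift [ 0.0006 -0.0007  0.0058] turn [0.    0.001 0.001]
```

>>> {"name": "play_rows", "arguments": {
  "deltas": [
    [[0,0,0.004],[0,0,0],0.9],
    [[0,0,0.002],[0,0,0],0.9],
    [[0,0,0],[0,0,0],0.9]
  ]
}}

```text
time: 40.33
tool_pos: [414.1, -69.6, 12.5]
tcp_rot: [179.9, 0.1, 85.0]
ft_force: [0.0, -0.3, -0.3]
finger_gap: 23.6
```

>>> {"name": "play_rows", "arguments": {
  "deltas": [
    [[0,0,0],[0,0,0],0.65],
    [[0,0,0],[0,0,0],0.55],
    [[0,0,0],[0,0,0],0.5],
    [[0,0,-0.02],[0,0,0],0.5],
    [[0,0,-0.04],[0,0,0],0.5],
    [[0,0,-0.04],[0,0,0],0.5],
    [[0,0,-0.04],[0,0,0],0.5],
    [[0,0,0],[0,0,0],0.5]
  ]
}}

```text
time: 41.32
tool_pos: [413.5, -69.3, 157.0]
tcp_rot: [179.9, 0.1, 85.0]
ft_force: [0.1, -0.3, -0.6]
finger_gap: 42.8
```

>>> {"name": "play_rows", "arguments": {
  "deltas": [
    [[0.05,0,-0.02],[0,0,0],0],
    [[0.05,0,0],[0,0,0],0],
    [[0.05,0,0],[0,0,0],0],
    [[0.05,0,0],[0,0,0],0],
    [[0.05,0,0],[0,0,0],0],
    [[0.05,0,0],[0,0,0],0],
    [[0.05,0,0],[0,0,0],0],
    [[0,0,0],[0,0,0],0]
  ]
}}

```text
time: 42.32
tool_pos: [443.3, 288.5, 169.8]
tcp_rot: [-179.8, 0.2, 84.7]
ft_force: [0.0, -0.5, -0.8]
finger_gap: 85.3
```

```bash
python3 - <<'E'
from h import *
for n,s in (("top",np.s_[180:260,280:380,::-1]),("side",np.s_[200:320,210:330,::-1])):
    im=eyes.snapshot(n); np.save(n+'6.npy',im)
    f=6 if n=="top" else 5
    cv2.imwrite(f'pics/e_{n}.png',cv2.resize(im[s],None,fx=f,fy=f,interpolation=cv2.INTER_CUBIC))
    H,S,V=cv2.split(cv2.cvtColor(im,cv2.COLOR_RGB2HSV))
    if n=="top":
        print("brown");blobs(n,((S>75)&(H>5)&(H<25)&(V>60)).astype(np.uint8),(290,185,370,240),48)
        print("red");blobs(n,((S>120)&((H<6)|(H>172))).astype(np.uint8),(290,218,370,242),15.5)
        print("white");blobs(n,((V>120)&(S<60)).astype(np.uint8),(318,196,346,222),70)
E
```

```text
brown
px [329.2 210.5] n106 mean [ 494.8 -103.6] rectc 499.7,-111.5 wh 77.6,61.6 a 84.2 | pca 73.3 len [ 70.4 106.6]
red
px [316.4 236.1] n187 mean [412.5 -66.9] rectc 412.4,-67.2 wh 84.3,24.4 a 84.4 | pca 84.7 len [24.1 83.3]
white
px [332.8 208.8] n280 mean [ 498.4 -110.4] rectc 498.3,-110.7 wh 58.8,49.0 a 86.0 | pca 85.7 len [49.4 59. ]
```

View pics/e_top.png

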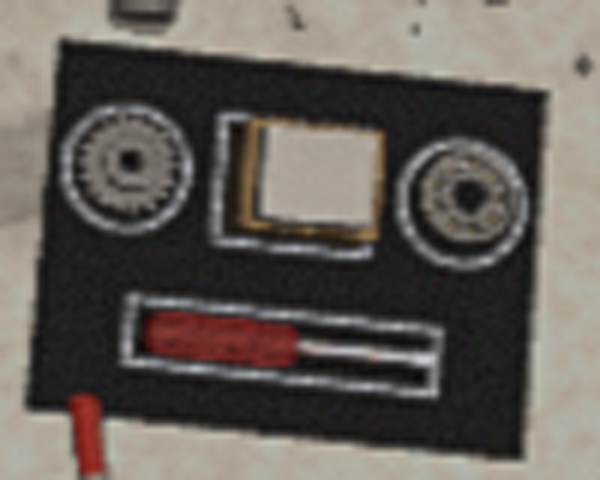

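View pics/e_side.png

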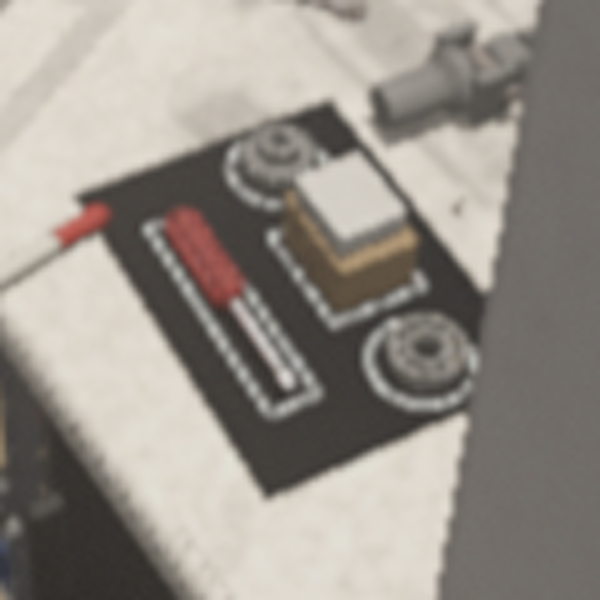

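```bash
python3 - <<'E'
from h import *
im=np.load("top6.npy"); V=im.max(2)
b=cast("top",[[358-.5,212.6-.5]],18)[0,:2]; g=cast("top",[[280+129.5/6-.5,180+162/6-.5]],19)[0,:2]
a=np.radians(MA); Rm=np.array([[np.cos(a),np.sin(a)],[-np.sin(a),np.cos(a)]])
tm=lambda p:(Rm@(np.array(p)-MC)).round(1)
print("gear",tm(g),"bearing",tm(b),"bearing tcp",tm((493.1,-206.7)),"brown",tm((499.4,-111.4)),"white",tm((498.3,-110.6)),"driver",tm((412.4,-67))-[0,37.5])
E
```

```text
gear [37.  95.4] bearing [ 37.8 -94.2] bearing tcp [ 37.3 -96. ] brown [35.1 -0.5] white [33.9  0.2] driver [-55.5  -1.5]
```

All are within about 3 mm of their targets, against a 12–15 mm tolerance. Handing in.

```bash
python3 -c "
from h import *
s=r.sense(); print(s['time'],s['ft_force'].round(1),s['finger_gap']); print(r.hand_in())"
```

```text
42.425 [-0.5  0.4 -1. ] 85.25095533707776
the job is handed in; nothing more can be done
None
```

The job is set out and handed in at 42.4 s, well inside the 136 s limit. The yoke stands behind the left circle and the tester behind the right. So the gear went in the left circle and the bearing in the right, with the brown carton between them, the white carton on top of it, and the screwdriver in the long outline.

My last measurements from the top camera, in the mat's frame:

| Thing | Measured (mm) | Target (mm) |
|---|---|---|
| Gear | (37, 95) | (35, 95) |
| Bearing | (38, -94) | (35, -95) |
| Brown carton | (35, 0) | (35, 0) |
| White carton | (34, 0) | over the brown carton |
| Screwdriver | (-55, -1) | (-55, 0) |

- **Squareness:** the cartons and the screwdriver are square to within about 1–2°. The white carton is about 1.5 mm off the brown one's centre.
- **Lying flat:** I judged this from the pictures, not by measuring heights, and everything looked flat in both views. The gripper was open and clear of everything.
- **What went wrong:** the first grasp of the gear slipped off its teeth. The gear barely moved, and the second try held.
- **Small disagreement:** the bearing was let go about 2.5 mm above the mat. The camera and the arm's recorded release point differ by about 2 mm along y, within tolerance.

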